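# Fit the long lid from the drying rack to its box

## Task

Draw the longer of the two lids out of the low drying rack by its free end and set it down flat on the open table. Then take it again by its handle and fit it on the clay box, seated fully home in the recess; do not drop it. Leave the shorter lid where it is, and do not shove the box or disturb the other things.

Things in the scene. Friction and masses are not known exactly. Their poses are not given: they have to be found in the camera images.
- lid: The longer of two alike terracotta lids, to be fitted: plate 120 mm long (x), 54 wide (y), 10 thick, upright handle in its middle, 0.12 kg; its lowest 3 mm are 2.5 mm smaller on every side (lead-in). Origin: centre of underside, z up. Fits either way round. Starts level in one of the rack's two bays, about 44 mm of its -x end sticking out in front, handle under the rack's top board.
- lid_handle (a point): Middle of the long lid's handle, 23 mm above the lid's underside. The handle is a rounded block 32 mm long (lid x), 16 mm thick (lid y), rising from the lid's upper face (10 mm) to 36 mm above the underside.
- short_lid: The shorter lid, to be left alone: like the other in all but its length, 92 mm. It lies in the rack's other bay with about 30 mm of its -x end sticking out.
- lid_rack: Low plywood drying rack, fixed: 100 mm deep (x), 222 wide (y), 56 high. Origin: centre of underside. Open front at x = -50 mm, roughly facing the robot. Floor board 6 mm thick; top board over all of it, 48 to 56 mm high; three uprights make two bays centred at y = +52 and -52 mm; a dowel closes the back of each. A lid comes out only straight towards -x.
- clay_box: Slab-built terracotta box, open on top, loose on the table, 1.1 kg: 140 mm long (x), 74 wide (y), 50 high. Origin: centre of underside. Its mouth has a recess 124 x 58 mm, 10 deep, with a ledge all round that the lid rests on, inside a rim 8 mm thick: a seated lid is flush with the rim and cannot be held by its sides.
- box_seat (a point): Centre of the recess at the height of the ledge, 40 mm above the box's underside; x along the box's length. The lid is home when its origin is here. Rack and box stand to the left and right of the middle, either way round; the table between and in front of them is clear.
- cup: Bystander: unglazed cup, 68 mm across, 56 mm high, standing upright. Origin: centre of the foot.
- stone: Bystander: orange-brown polishing stone, 40 x 53 x 34 mm. Origin: centre of the underside.
- beaker: Bystander: speckled grey-white slip cup, 71 mm across, 84 mm high, standing upright. Origin: centre of the foot.
Not all that is in view belongs to the job. Leave any green look-alike of the clay_box alone.

How it is judged:
By the outcome, as a careful person would: the job done as asked, in the order asked, and still so for the second after the job is handed in, with the robot touching nothing.
It also fails if it takes over 58 s, if anything falls off the work surface, if the arm or the gripper's body presses on something with over 40 N, if the wrist force passes 120 N, or if a joint passes its speed limit or range.

## Robot

A 6-joint arm with a two-finger parallel gripper is mounted at the origin on the work surface; the furniture and walls round the work are solid. World frame = base frame: x ahead of the robot, y to its left, z up, the work surface at z = 0. Lengths are in mm, angles in rad, forces in N, time in s.
With the tool pointing down it reaches from about 375 to 975 mm from the base axis. Payload 3.8 kg.
Tool frame: the origin (TCP) lies midway between the tips of the shut fingers; the grasp point (between the pads) lies 19 mm behind it; z points along the fingers, y is the line along which they close (so a half turn about z gives the same grasp; the last joint's range is limited). The gripper opens to 88 mm and grips with 3 to 60 N. Pads are 18 mm wide; open, the fingers measure 123 mm over their backs; the gripper's body (75 mm by 187 mm) begins 45 mm behind the grasp point.
Start: joints at [1.1, 0.264, 1.604, -0, 1.274, -0.037], TCP at [283.714, 612.474, 238.706] pointing down, gripper open.
Joint ranges: [-2.63, 2.63], [-0.94, 2.18], [0.31, 2.57], [-1.31, 4.45], [0, 2.66], [-2.55, 2.55]. Speed limits (rad/s): [2.57, 2.57, 3.14, 3.14, 3.14, 3.14].

## Interface

Orientations are given as a rotation vector (axis times angle).
In Python, from plant import env, cams gives the robot as it stands. The module is installed in compiled form; this text tells all that it offers. Calls block until the motion is done:
- env.goto(position, orientation): joint-space move of the TCP to a pose.
- env.servo_line(position, orientation=None, speed=150): straight line of the TCP; orientation=None keeps the orientation; speed is the mean speed in mm/s.
- env.set_joints(angles): joint-space move.
- env.command_gripper(opening, grasp_force=None): finger opening in mm; grasp_force is the grip in N (None keeps the last); returns when the fingers have stopped.
- env.dwell(seconds).
- env.solve_ik(position, orientation): joint angles nearest the present ones, or None.
- env.state(): the state.
- cams.capture(name): name is "side" or "top" or "wrist"; returns the picture (400x640x3 uint8, red, green, blue); there is no depth.
- cams.camera_info(name): a dict with "K" (3x3 intrinsics, pixels), "T" (4x4, takes a point from camera to world coordinates); the wrist camera has in their place "tool_from_camera" (4x4, takes a point from camera to tool coordinates, whose origin is the TCP and whose axes are the flange's). Camera axes: x right, y down, z forward; pixel columns grow to the right and rows downward; lengths in mm; the calibration is good to about 2 mm. A picture is of the moment at which its call begins: read the wrist's pose just before it. camera_info takes no time and is no camera call.
A pose or a line that the arm cannot do raises env.PlanningError and nothing moves.
- env.close_job(): hands the job in; it is judged then, once.
The state is a dict: "time_s": time; "joint_positions": joint angles; "joint_vel": joint speeds; "joint_torque": joint torques, N m; "ee_pos": TCP position; "orientation": TCP orientation; "force": force on the tool from outside, world axes, zero at the start; "moment": the same for the moment, N m; "width": finger opening in mm; "finger_force": force on a finger pad.
Only numpy, scipy, OpenCV 4.12 (cv2) and the standard library are available. Lean on these libraries where they do the work, as an engineer would, in place of code of your own. Each camera call takes 0.05 s, during which the arm holds its last target. There are 200 camera calls.

## Working session

There is one attempt and no reset: what is moved stays moved. The work goes in short steps, each a Python script; the robot and the scene stay as the last script left them, time stands still between calls to the robot, and variables do not carry over. Pictures are saved under pics/ and viewed, at most 10 in all, crops included, and the job is handed in when it is done.

```bash
mkdir -p pics; python3 - <<'E'
from plant import env, cams
import cv2,numpy as np
for n in ["top","side"]:
    im=cams.capture(n); cv2.imwrite(f"pics/{n}0.png",im[:,:,::-1])
    i=cams.camera_info(n); print(n,np.round(i["K"],1).tolist(),np.round(i["T"],3).tolist())
print(np.round(cams.camera_info("wrist")["tool_from_camera"],3).tolist()); print(cams.camera_info("wrist")["K"])
s=env.state();print(s["time_s"],s["orientation"],s["width"],s["force"])
E
```

```text
top [[432.4, 0.0, 315.6], [0.0, 432.4, 193.9], [0.0, 0.0, 1.0]] [[-0.0, -0.979, 0.203, 178.249], [-1.0, 0.0, 0.0, -4.025], [-0.0, -0.203, -0.979, 1507.184], [0.0, 0.0, 0.0, 1.0]]
side [[425.0, 0.0, 329.2], [0.0, 425.0, 197.8], [0.0, 0.0, 1.0]] [[1.0, -0.011, 0.006, 475.523], [-0.011, -0.509, 0.861, -967.215], [-0.007, -0.86, -0.509, 634.595], [0.0, 0.0, 0.0, 1.0]]
[[-0.0, -0.964, -0.267, 69.236], [1.0, -0.0, -0.0, 0.617], [0.0, -0.267, 0.964, -145.628], [0.0, 0.0, 0.0, 1.0]]
[[359.26688049   0.         312.26631683]
 [  0.         359.26688049 199.17519795]
 [  0.           0.           1.        ]]
0.1 [-6.75993296e-01 -3.06749358e+00  3.04483622e-03] 88.50747166823825 [-0.07303966  0.17826009 -1.22925763]
```

View pics/top0.png

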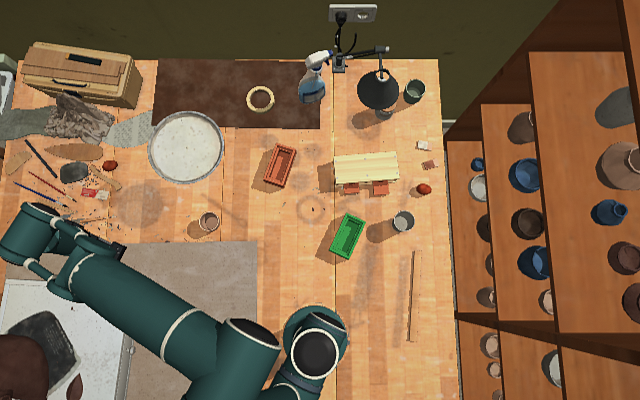

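View pics/side0.png

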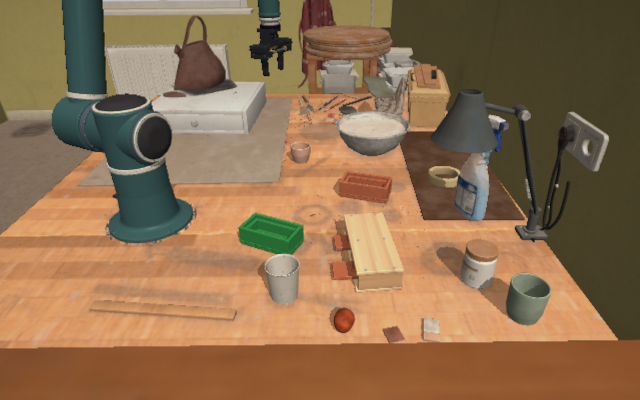

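Top view: the red box is at (281,166) and the green look-alike at (346,236). The rack is at (366,168) with two lid ends at (349,190) and (380,188), and the beaker at (402,220). Next I'll measure these and enlarge the lids to tell them apart.

```bash
cat > h.py <<'E'
from plant import env, cams
import cv2,numpy as np
from scipy.spatial.transform import Rotation as R
def cast(px,K,T,z):
    px=np.atleast_2d(px).astype(float)
    d=np.c_[(px-K[[0,1],[2,2]])/K[[0,1],[0,1]],np.ones(len(px))]@T[:3,:3].T
    return (T[:3,3]+d*((z-T[2,3])/d[:,2])[:,None])[:,:2]
def camKT(n):
    i=cams.camera_info(n)
    if n!="wrist": return np.array(i["K"]),np.array(i["T"])
    s=env.state();T=np.eye(4);T[:3,:3]=R.from_rotvec(s["orientation"]).as_matrix();T[:3,3]=s["ee_pos"]
    return np.array(i["K"]),T@np.array(i["tool_from_camera"])
def snap(n,f=None):
    K,T=camKT(n);im=cams.capture(n)[:,:,::-1].copy()
    if f: cv2.imwrite(f"pics/{f}.png",im)
    return im,K,T
def hsvmask(im,lo,hi): return cv2.inRange(cv2.cvtColor(im,cv2.COLOR_BGR2HSV),np.array(lo),np.array(hi))
E
python3 - <<'E'
from h import *
t=cv2.imread("pics/top0.png");s=cv2.imread("pics/side0.png")
K,T=camKT("top")
h=cv2.cvtColor(t,cv2.COLOR_BGR2HSV)
for p in [(281,166),(270,165),(349,189),(380,188),(366,165),(424,188),(402,222),(320,170)]: print(p,h[p[1],p[0]])
m=cv2.bitwise_or(hsvmask(t,(0,120,60),(11,255,255)),hsvmask(t,(174,120,60),(180,255,255)))
for c in cv2.findContours(m,cv2.RETR_EXTERNAL,cv2.CHAIN_APPROX_NONE)[0]:
    x,y,w,hh=cv2.boundingRect(c)
    if w*hh>60 and 230<x<460 and 120<y<280: print("red",x,y,w,hh,np.round(cast(cv2.boxPoints(cv2.minAreaRect(c)),K,T,50 if x<320 else 16)).tolist())
m=hsvmask(t,(20,40,170),(35,160,255)); m[:,:320]=0;m[:,420:]=0;m[:140]=0;m[200:]=0
c=max(cv2.findContours(m,0,1)[0],key=cv2.contourArea);print("rack",cv2.boundingRect(c),np.round(cast(cv2.boxPoints(cv2.minAreaRect(c)),K,T,56)).tolist())
print("beaker rim",cast((403,221),K,T,84),"cup",cast((209,220),K,T,56))
a=cv2.resize(t[140:265,260:430],None,fx=4.4,fy=4.4,interpolation=2)[:,:400*2]
b=cv2.resize(s[205:310,225:425],None,fx=2,fy=2,interpolation=2)
cv2.imwrite("pics/c1.png",cv2.resize(a,(748,550)))
cv2.imwrite("pics/c2.png",cv2.resize(s[160:310,225:425],(800,600),interpolation=2))
E
```

```text
(281, 166) [  8 170 132]
(270, 165) [  7 172  86]
(349, 189) [  8 164 204]
(380, 188) [  9 163 202]
(366, 165) [ 27  73 228]
(424, 188) [  6 196 159]
(402, 222) [ 21  38 161]
(320, 170) [ 13 128 157]
red 328 237 6 13 [[294.0, -45.0], [335.0, -64.0], [334.0, -66.0], [293.0, -47.0]]
red 338 213 8 16 [[367.0, -79.0], [419.0, -105.0], [418.0, -108.0], [366.0, -81.0]]
red 416 184 16 11 [[522.0, -359.0], [522.0, -412.0], [486.0, -410.0], [486.0, -357.0]]
red 344 183 16 11 [[526.0, -104.0], [526.0, -157.0], [490.0, -157.0], [490.0, -104.0]]
red 373 180 16 16 [[533.0, -204.0], [538.0, -259.0], [486.0, -261.0], [481.0, -207.0]]
red 424 160 11 10 [[603.0, -390.0], [613.0, -421.0], [586.0, -428.0], [576.0, -397.0]]
red 263 143 34 45 [[526.0, 184.0], [669.0, 137.0], [640.0, 60.0], [498.0, 108.0]]
rack (331, 140, 69, 44) [[672.0, -58.0], [691.0, -286.0], [533.0, -292.0], [514.0, -69.0]]
beaker rim [[ 380.76622117 -293.64928213]] cup [[388.24890794 357.19367692]]
```

View pics/c1.png

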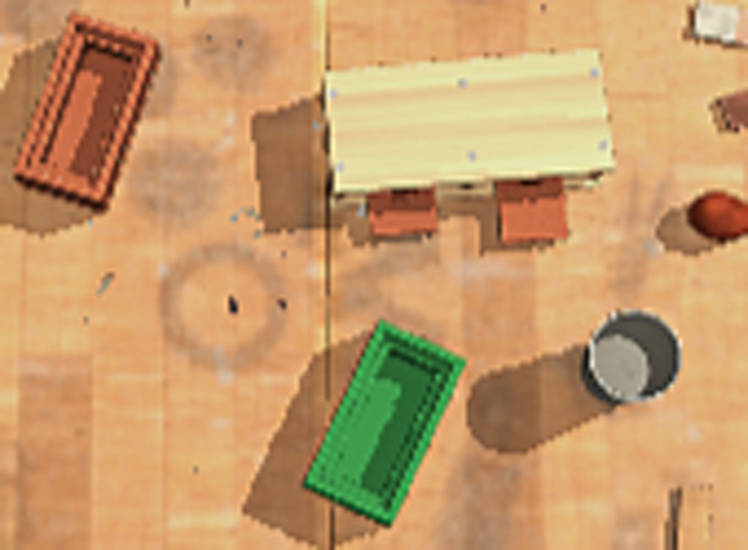

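View pics/c2.png

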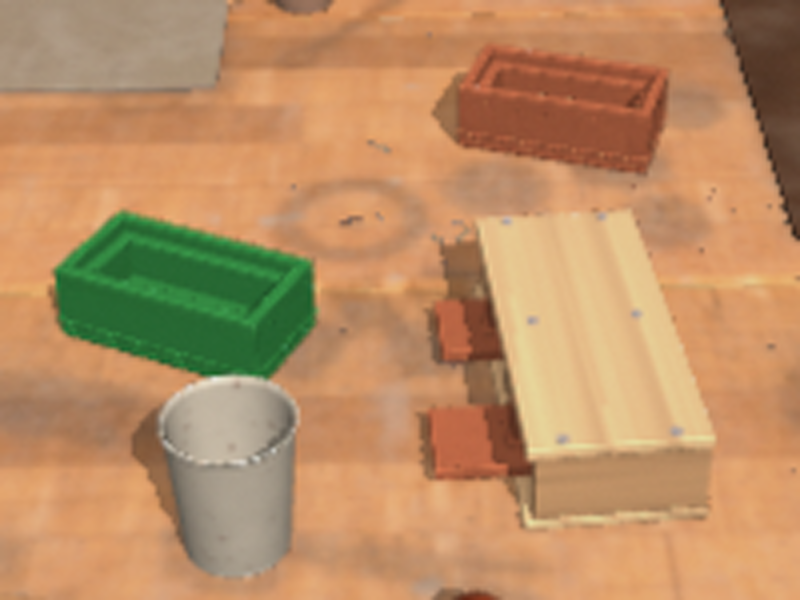

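c1: two lid ends protrude, the left at crop (403,213) = full (351,188) and the right at (532,213) = full (381,188). The right one sticks out clearly further (44 vs 30 mm), and c2 shows the near one, at (470,440), longer as well. So the **right-hand (-y) lid is the long one**. The red box at (281,166) is the clay box; I'll leave the green one alone. The beaker at about (381,-294) limits a single long pull, so I'll pull in two strokes. Now a close look with the wrist camera.

```bash
cat >> h.py <<'E'
def ori(yaw,flip):  # tool z down, tool x along yaw (+pi if flip)
    a=yaw+(np.pi if flip else 0);x=np.array([np.cos(a),np.sin(a),0]);z=np.array([0,0,-1.]);return R.from_matrix(np.c_[x,np.cross(z,x),z]).as_rotvec()
E
python3 - <<'E'
from h import *
for f in (0,1):
    for p in [(470,-190,230),(505,-232,8),(470,0,2),(580,120,60)]:
        q=env.solve_ik(p,ori(.085,f)); print(f,p,None if q is None else np.round(q,2))
env.goto((470,-190,240),ori(.085,1))
snap("wrist","w1"); print(env.state()["time_s"])
E
```

```text
0 (470, -190, 230) [-0.43 -0.05  1.97 -0.    1.23  1.05]
0 (505, -232, 8) [-0.48  0.29  2.04 -0.    0.8   1.01]
0 (470, 0, 2) [-0.05  0.16  2.23 -0.    0.75  1.43]
0 (580, 120, 60) [ 0.16  0.28  1.94 -0.    0.92  1.65]
1 (470, -190, 230) [-0.43 -0.05  1.97 -0.    1.23 -2.09]
1 (505, -232, 8) [-0.48  0.29  2.04 -0.    0.8  -2.13]
1 (470, 0, 2) [-0.05  0.16  2.23 -0.    0.75 -1.71]
1 (580, 120, 60) [ 0.16  0.28  1.94  0.    0.92 -1.49]
3.05
```

View pics/w1.png

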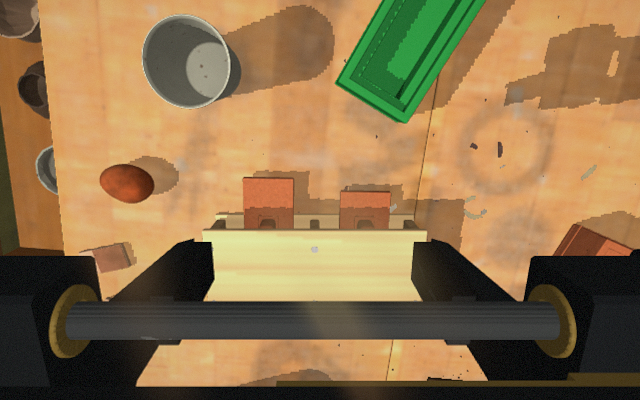

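Wrist view: the long lid (left, -y) has its end edge at row 178, cols 243–293. The short one is at row 191, cols 340–390, the rack's front edge is near row 230, and the beaker is at (187,62). Next I'll fit the lid corners.

```bash
python3 - <<'E'
from h import *
K,T=camKT("wrist");im=cv2.imread("pics/w1.png")
h=cv2.cvtColor(im,cv2.COLOR_BGR2HSV)
m=((h[:,:,0]<11)&(h[:,:,1]>115)&(h[:,:,2]>110)).astype(np.uint8)*255
m[:170]=0;m[230:]=0;m[:,:230]=0;m[:,400:]=0
for c in cv2.findContours(cv2.morphologyEx(m,cv2.MORPH_OPEN,np.ones((3,3))),0,1)[0]:
    if cv2.contourArea(c)<300: continue
    print(cv2.boundingRect(c)); b=cv2.boxPoints(cv2.minAreaRect(c));print(b.round().tolist(),cast(b,K,T,16).round(1).tolist())
print("rack top front corners",cast([(203,231),(427,231)],K,T,56).round(1).tolist())
print("floor front corners",cast([(216,213),(415,213)],K,T,6).round(1).tolist())
print("beaker L,R,top,bottom",cast([(142,62),(231,62),(187,14),(187,108)],K,T,84).round(1).tolist())
print("green",cast([(336,83),(406,123)],K,T,50).round(1).tolist())
E
```

```text
(365, 192, 26, 16)
[[365.0, 192.0], [390.0, 192.0], [390.0, 207.0], [365.0, 207.0]] [[491.1, -130.7], [488.8, -104.3], [505.3, -101.9], [507.6, -128.7]]
(243, 178, 50, 50)
[[243.0, 178.0], [292.0, 178.0], [292.0, 227.0], [243.0, 227.0]] [[487.0, -260.3], [482.6, -209.0], [537.0, -205.2], [541.6, -258.5]]
rack top front corners [[533.9, -290.3], [515.3, -72.5]]
floor front corners [[531.5, -290.6], [512.6, -70.8]]
beaker L,R,top,bottom [[384.7, -330.7], [378.7, -260.8], [347.2, -295.1], [416.9, -295.6]]
green [[385.7, -174.8], [414.9, -107.3]]
```

```bash
python3 - <<'E'
from h import *
o=ori(.0855,1);u=np.array([np.cos(.0855),np.sin(.0855),0])
def p(tag):
    s=env.state();print(tag,round(s["time_s"],2),np.round(s["ee_pos"],1),round(s["width"],1),np.round(s["force"],1),s["finger_force"])
g=np.array([505,-233.7,8.])
env.goto(g+[0,0,100],o)
env.servo_line(g,speed=120);p("down")
env.command_gripper(45,30);p("grip")
env.servo_line(g-41*u,speed=60);p("pulled")
snap("wrist","w2")
E
```

```text
down 4.66 [ 505.8 -234.1    8.9] 88.3 [-0.   0.6  1.1] 0.0
grip 5.28 [ 505.1 -233.8    8.2] 53.6 [0.4 1.2 1.3] 29.92719054222107
pulled 6.11 [ 463.7 -237.1    7.9] 53.4 [-1.4 -0.6  0.4] 29.932029247283936
```

View pics/w2.png

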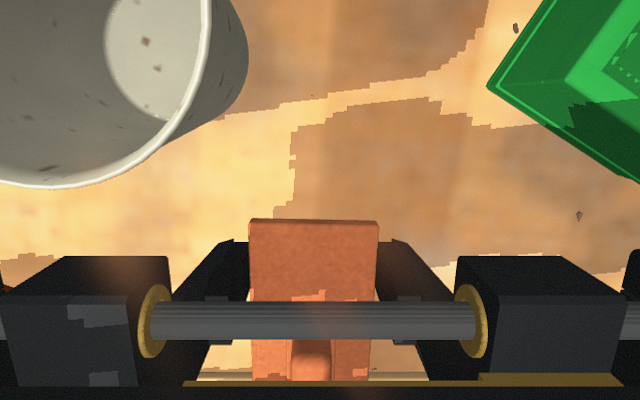

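The first stroke worked: the lid's end is at (313,220) between the fingers, it sits straight, and the beaker and green box are clear. Next comes the regrip and second stroke, then carrying it to the open table.

```bash
cat >> h.py <<'E'
def p(tag):
    s=env.state();print(tag,round(s["time_s"],2),np.round(s["ee_pos"],1),round(s["width"],1),np.round(s["force"],1),round(s["finger_force"],1))
E
python3 - <<'E'
from h import *
o=ori(.0855,1);u=np.array([np.cos(.0855),np.sin(.0855),0])
g=np.array([505,-233.7,8.])
env.command_gripper(72)
env.servo_line(g,speed=100);env.dwell(.2);p("back")
env.command_gripper(45,40);p("grip")
env.servo_line(g-42*u,speed=60);env.dwell(.1);p("pulled")
a=g-42*u;a[2]=110
env.servo_line(a,speed=100);env.dwell(.1);p("lifted")
env.servo_line((465,0,110),o,speed=150)
env.servo_line((465,0,10),speed=100)
env.servo_line((465,0,2.3),speed=25);env.dwell(.3);p("on table")
E
```

```text
back 7.38 [ 504.2 -233.6    7.8] 72.1 [ 0.4 -0.6 -0.5] 0.0
grip 7.81 [ 504.8 -233.8    8. ] 53.4 [-1.4 -0.5  0.7] 40.0
pulled 8.76 [ 463.5 -237.4    8.1] 53.2 [ 0.6 -0.3 -0.9] 40.0
lifted 10.03 [ 462.5 -236.9  109. ] 53.1 [ 0.7  0.2 -1.9] 40.0
on table 13.67 [467.    0.    3.7] 53.4 [ 1.8 -1.1  5.5] 40.0
```

```bash
python3 - <<'E'
from h import *
env.command_gripper(85)
env.servo_line((465,0,90),speed=150)
u=np.array([np.cos(.0855),np.sin(.0855),0])
env.goto(np.array([465,0,200])+90*u,ori(.0855,1));env.dwell(.4)
im,K,T=snap("wrist","w3");np.savez("w3.npz",K=K,T=T);p("lidview")
bx=np.array([583,122,240]);yb=-.318;v=np.array([np.cos(yb),np.sin(yb),0])
env.goto(bx+90*v,ori(yb,1));env.dwell(.4)
im,K,T=snap("wrist","w4");np.savez("w4.npz",K=K,T=T);p("boxview")
a=cv2.imread("pics/w3.png");b=cv2.imread("pics/w4.png")
cv2.imwrite("pics/v.png",np.vstack([a[:290],b[:290]])[:,:])
E
```

```text
lidview 16.1 [554.1   7.6 199.5] 84.6 [-0.4  0.1 -0.7] 0.0
boxview 17.19 [668.1  93.4 240.1] 85.1 [-0.4 -0.2  0.4] 0.0
```

View pics/v.png

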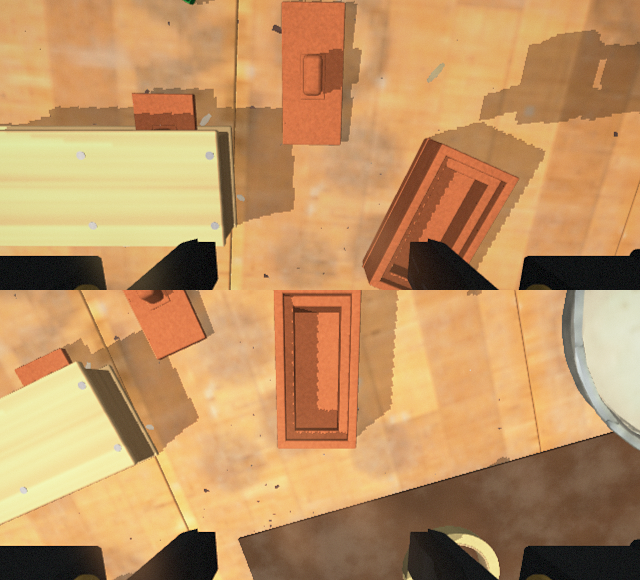

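The lid lies flat at w3 (313,73), handle visible. The box is at w4 (317,80) but touches the top edge of the frame, so I'll retake both with the camera directly above and fit the outlines.

```bash
cat >> h.py <<'E'
def fit(im,K,T,z,near):
    h=cv2.cvtColor(im,cv2.COLOR_BGR2HSV)
    m=(((h[:,:,0]<11)|(h[:,:,0]>174))&(h[:,:,1]>120)).astype(np.uint8)*255
    m=cv2.morphologyEx(m,cv2.MORPH_OPEN,np.ones((5,5)))
    cs=[c for c in cv2.findContours(m,0,cv2.CHAIN_APPROX_NONE)[0] if cv2.contourArea(c)>1500]
    best=min(cs,key=lambda c:np.hypot(*(cast(c.reshape(-1,2).mean(0),K,T,z)[0]-near)))
    w=cast(cv2.convexHull(best).reshape(-1,2),K,T,z)
    (c,s,a)=cv2.minAreaRect(w.astype(np.float32)); b=cv2.boxPoints((c,s,a))
    e=b[1]-b[0] if np.hypot(*(b[1]-b[0]))>np.hypot(*(b[2]-b[1])) else b[2]-b[1]
    yaw=np.arctan2(e[1],e[0]); yaw=(yaw+np.pi/2)%np.pi-np.pi/2
    return np.array(c),sorted(s),yaw,cv2.boundingRect(best)
def look(c,yaw,z,name,off=70):
    v=np.array([np.cos(yaw),np.sin(yaw)])
    env.goto([*(np.array(c)+off*v),z+190],ori(yaw,1));env.dwell(.5)
    im,K,T=snap("wrist",name);return fit(im,K,T,z,c)
E
python3 - <<'E'
from h import *
print(look((583,122),-.318,50,"w5"));p("")
print(look((465,0),.0855,10,"w6"));p("")
E
```

```text
(array([577.98706055, 127.62565613]), [72.9897689819336, 117.07341766357422], np.float32(-0.3184682), (274, 19, 85, 138))
 17.99 [649.6 100.1 239.9] 84.5 [-0.4  0.1  0.2] 0.0
(array([465.00863647,   0.69060898]), [52.97289276123047, 118.52336120605469], np.float32(0.07464981), (282, 26, 62, 138))
 19.2 [534.9   6.2 199.9] 85.0 [ 0.1 -0.7  0.2] 0.0
```

```bash
python3 - <<'E'
from h import *
im=cv2.imread("pics/w5.png");h=cv2.cvtColor(im,cv2.COLOR_BGR2HSV)
for r in list(range(2,26,2))+list(range(150,176,2)): print(r,h[r,316].tolist(),h[r,280].tolist())
cv2.imwrite("pics/w5c.png",cv2.resize(im[:200,240:400],None,fx=3,fy=3))
E
```

```text
2 [15, 141, 194] [17, 129, 240]
4 [15, 140, 195] [17, 131, 240]
6 [16, 140, 191] [18, 132, 241]
8 [15, 141, 192] [17, 129, 241]
10 [15, 139, 192] [18, 126, 240]
12 [15, 138, 194] [18, 123, 239]
14 [15, 137, 195] [17, 120, 242]
16 [15, 135, 198] [17, 121, 243]
18 [12, 151, 162] [13, 143, 195]
20 [10, 165, 230] [10, 165, 225]
22 [10, 167, 227] [10, 166, 226]
24 [10, 165, 229] [10, 167, 226]
150 [10, 162, 178] [10, 164, 231]
152 [10, 164, 179] [10, 162, 231]
154 [10, 164, 171] [11, 164, 231]
156 [10, 162, 161] [11, 164, 233]
158 [10, 159, 117] [11, 163, 233]
160 [11, 157, 135] [10, 164, 230]
162 [10, 162, 197] [11, 166, 232]
164 [10, 162, 183] [11, 164, 233]
166 [10, 159, 178] [10, 160, 234]
168 [10, 159, 165] [10, 163, 231]
170 [11, 161, 128] [10, 161, 233]
172 [10, 161, 234] [10, 166, 224]
174 [11, 162, 233] [10, 163, 231]
```

View pics/w5c.png

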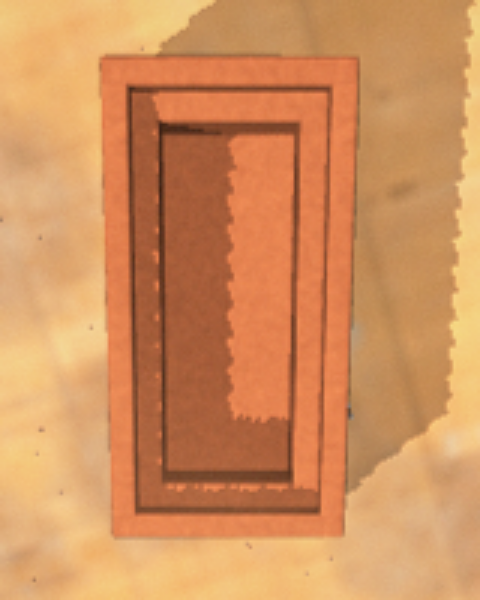

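The box is clear in crop w5c, with rim corners at about (100,57), (358,57), (112,535), (345,535). The hue threshold had cut off part of it, so I'll refit with a wider limit.

```bash
sed -i 's/h\[:,:,0\]<11)|/h[:,:,0]<13)|/' h.py; python3 - <<'E'
from h import *
# poses of the two views (commanded)
def KT(c,yaw,z,off=70):
    i=cams.camera_info("wrist");T=np.eye(4);v=np.array([np.cos(yaw),np.sin(yaw)])
    T[:3,:3]=R.from_rotvec(ori(yaw,1)).as_matrix();T[:3,3]=[*(np.array(c)+off*v),z+190]
    return np.array(i["K"]),T@np.array(i["tool_from_camera"])
for f,c,y,z in (("w5",(583,122),-.318,50),("w6",(465,0),.0855,10)):
    r=fit(cv2.imread(f"pics/{f}.png"),*KT(c,y,z),z,c);print(f,r)
    if f=="w5":
        K,T=KT(c,y,z);px=np.array([(100,57),(358,57),(345,535),(112,535)])/3+[240,0]
        w=cast(px,K,T,50);print(w.round(1).tolist(),w.mean(0))
        px=np.array([(127,87),(332,87),(321,511),(137,511)])/3+[240,0]
        print("recess",cast(px,K,T,50).mean(0))
E
```

```text
w5 (array([587.81433105, 124.60861206]), [73.59872436523438, 138.97518920898438], np.float32(-0.3193127), (274, 18, 86, 161))
[[511.2, 111.6], [534.1, 181.1], [665.8, 138.5], [642.7, 68.1]] [588.44297672 124.82764754]
recess [588.51824229 124.96182028]
w6 (array([4.64937622e+02, 2.36919403e-01]), [54.15874099731445, 119.39405822753906], np.float32(0.07656157), (282, 26, 62, 139))
```

```bash
python3 - <<'E'
from h import *
o=ori(.08,1); ob=ori(-.3185,1)
env.goto((465,.1,70),o)
env.servo_line((465,.1,14),speed=80);env.dwell(.2);p("down")
env.command_gripper(8,40);p("grip")
env.servo_line((465,.1,130),speed=120);env.dwell(.2);p("lift")
env.servo_line((588.3,124.6,130),ob,speed=130)
env.servo_line((588.3,124.6,72),speed=80);env.dwell(.4);p("over")
snap("wrist","w7");snap("side","s7")
for z in np.arange(69,53.5,-1.5):
    env.servo_line((588.3,124.6,z),speed=25);env.dwell(.1);p(z)
    if env.state()["force"][2]>10: print("STOP");break
E
```

```text
down 20.89 [4.656e+02 1.000e-01 1.460e+01] 85.1 [ 0.3  0.3 -0.2] 0.0
grip 21.94 [4.65e+02 1.00e-01 1.40e+01] 15.5 [-0.9  0.5 -1. ] 40.0
lift 23.26 [4.644e+02 1.000e-01 1.291e+02] 15.6 [-0.2 -0.2 -0.4] 40.0
over 26.03 [588.5 124.6  72.4] 15.7 [-0.6 -0.6 -0.2] 40.0
69.0 26.5 [588.2 124.6  68.8] 15.5 [ 0.3  0.1 -0.7] 40.0
67.5 26.85 [588.3 124.6  67.5] 15.6 [ 1.1  0.1 -0.7] 40.0
66.0 27.2 [588.3 124.6  66. ] 15.8 [ 0.6  0.2 -1. ] 40.0
64.5 27.55 [588.3 124.6  64.5] 15.9 [ 0.  -0.  -1.7] 40.0
63.0 27.9 [588.3 124.6  62.9] 15.7 [-0.3 -0.2 -0.8] 40.0
61.5 28.25 [588.3 124.6  61.4] 15.7 [-0.2 -0.5 -1. ] 40.0
60.0 28.6 [588.3 124.6  60. ] 15.9 [-0.6 -0.3 -0.4] 40.0
58.5 28.95 [588.3 124.6  58.4] 15.3 [ 0.1 -0.3 -0.6] 40.0
57.0 29.3 [588.3 124.6  57. ] 15.5 [ 0.2  0.  -0.4] 40.0
55.5 29.65 [588.3 124.6  55.4] 15.8 [ 0.4  0.3 -1.1] 40.0
54.0 30.0 [588.4 124.6  54. ] 15.4 [ 1.   0.5 -1.5] 40.0
```

```bash
python3 - <<'E'
from h import *
for z in np.arange(53.5,51.4,-.5):
    env.servo_line((588.3,124.6,z),speed=20);env.dwell(.15)
    f=np.mean([(env.dwell(.02),env.state()["force"][2])[1] for _ in range(4)]);print(z,round(f,2))
    if f>3: break
im,K,T=snap("wrist","w8")
s=snap("side")[0][150:240,310:420]
cv2.imwrite("pics/m8.png",np.hstack([cv2.resize(im,None,fx=.55,fy=.55),cv2.resize(s,(269,220))]));p("")
E
```

```text
53.5 5.34
 30.57 [588.4 124.6  54. ] 15.4 [-3.1 -0.1  5. ] 40.0
```

View pics/m8.png

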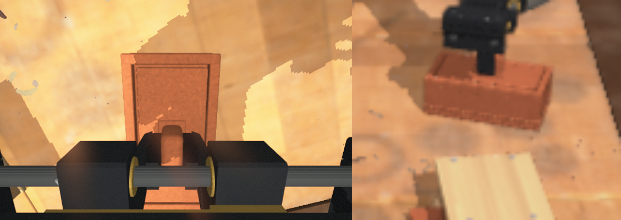

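The lid is in the recess. Contact came at 53.5–54, exactly the expected home height. Release, retreat and verify.

```bash
python3 - <<'E'
from h import *
env.servo_line((588.3,124.6,54),speed=20)
env.command_gripper(40);env.dwell(.2);p("rel")
env.servo_line((588.3,124.6,130),speed=100)
c=(588.3,124.6);yb=-.3185
r=look(c,yb,50,"w9");print(r)
top=snap("top","top9")[0];p("")
K,T=camKT("wrist")
a=cv2.resize(cv2.imread("pics/w9.png")[:190,230:410],(500,528))
b=cv2.resize(top[130:260,240:440],(300,195))
cv2.imwrite("pics/m9.png",np.hstack([a,cv2.copyMakeBorder(b,0,333,0,0,0)]))
E
```

```text
rel 31.55 [588.3 124.6  54. ] 40.3 [-0.4 -0.2  0.5] 0.0
(array([588.14074707, 124.16381836]), [73.88145446777344, 138.9800262451172], np.float32(-0.31867278), (269, 14, 86, 162))
 33.64 [654.7 102.7 240. ] 40.3 [0.8 0.  0.7] 0.0
```

View pics/m9.png

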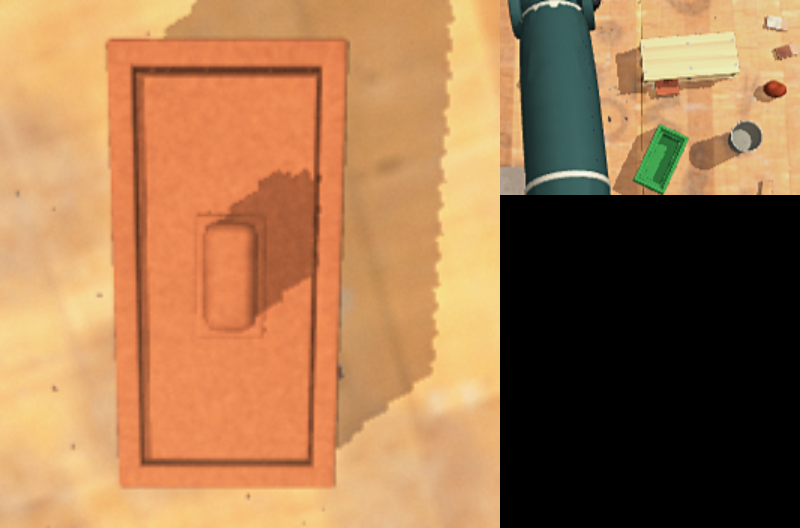

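The lid at crop (230,265) sits flush, with an even gap all round. The box hasn't moved, and the short lid, beaker and stone are where they were. Handing in.

```bash
python3 -c "
from plant import env
print(env.close_job())"
```

```text
the job is handed in; nothing more can be done
None
```

I drew the long lid out, set it flat on the table, took it again by its handle and fitted it fully home in the clay box; the job was handed in at about 34 s. Because the beaker stood too close for one long pull, I drew it in two strokes: the first by the free end, the second with the plate held by its sides near the middle. The final pictures show the lid flush and the box, short lid, rack, beaker and stone where they were; the arm hid the cup in the last view, but nothing went near it.

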